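# Refit the cover in the detergent drawer

### The job

Pull the detergent drawer out to its stop, then refit the loose grey cover in the drawer's wider compartment: hook its tongue under the lip at the compartment's front end, then swing the other end down until the cover lies flat on its ledges. Leave the drawer pulled right out, let go of everything, and do not disturb the other things on the lid.

Things in the scene. Friction and masses are not known exactly. Their poses are not given: they have to be found in the camera images.
- drawer (a joint): slide of the grey detergent drawer in its white casing, in m: 0 = shut, 0.135 = pulled right out to its stop. It starts part-way out. It slides along the casing's own -x (roughly towards the robot) with about 2 N of friction and stays where it is left
- handle (a point): middle of the drawer's handle: a level grey bar 90 mm long (y), 12 mm thick (x), 14 mm high, 60 mm above the lid surface, joined to the drawer front by arms at y = +-50 mm. 29 mm of free space between the bar and the drawer front (76 mm high), and free space under the bar. Moves with the drawer; x points straight back into the casing, z up
- casing: white casing that the drawer slides in, fixed, 178 wide x 200 deep x 92 mm high, with two 30 mm high rubber stubs on top 140 mm behind its face. Origin: middle of its front face at the lid surface; x points back into it, z up. With the drawer shut the handle's middle is 47 mm in front of the face, at y = 0
- seat (a point): point of the drawer where the middle of the underside of the cover's square plate lies when fitted, 32 mm above the lid surface, in the wider of two compartments: 110 mm behind and 23 mm to the +y side of the handle's middle. Axes as for the handle; the fitted cover's axes are parallel to them. The cover rests on ledges level with it: 14 mm wide along both sides from x = -39 mm back, 12 mm along the rear
- compartment (a point): the same compartment's mouth: point 42 mm above the seat, level with the walls' rims; axes as for the handle. Inner faces: side walls y = +-50 mm, rear wall x = +49 mm, drawer front x = -63 mm. Moves with the drawer; only with the drawer at its stop is the compartment clear of the casing's roof (the rear wall then ends 19 mm in front of the casing)
- lip (a point): middle of the lip's rear edge, at its underside: 49 mm to -x of the seat and 10 mm above it; axes as for the handle. The lip is 6 mm thick, reaches 14 mm from this edge to the drawer front and spans the compartment. Under it the slot for the tongue is 68 mm wide (y = +-34 mm) between two cheeks, and open down to the floor 30 mm below the lip
- cover_fin (a point): grip point of the loose grey cover (about 0.1 kg), 30 mm above its underside in the middle of its fin. Flat square plate 92 x 92 x 6 mm; tongue at its own -x end, in its plane, 56 wide x 6 thick x 13 mm long; upright fin in the middle, 10 mm thick (x), 50 mm long (y), top 46 mm above the underside. z is the plate's upward normal. Starts flat on the lid, fin up, left or right of the drawer
- cover_tongue (a point): middle of the tongue's free end on the cover, 59 mm towards -x from the plate's middle, 3 mm above its underside; axes as cover_fin
- cover_rear (a point): middle of the cover's opposite edge, 46 mm towards +x from the plate's middle, 3 mm above its underside; axes as cover_fin
- bottle_mid (a point): bystander: closed orange bottle, 68 mm across, 200 mm high, standing; the point is 100 mm up its axis
- cup_mid (a point): bystander: clear plastic dosing cup, 72 mm across the mouth, 62 mm high, standing; the point is 31 mm up its axis
- soap_mid (a point): bystander: closed white soap box 74 x 109 x 34 mm, lying between the robot and the drawer; the point is its middle, 17 mm up
- brush_mid (a point): bystander, fixed: steel stand (foot 80 x 100 mm) whose spring clip holds an upright wooden brush, 215 mm high in all; the point is 100 mm above the middle of the foot
- peg0_mid (a point): bystander: yellow clothes peg 80 x 16 x 12 mm, lying along its own x; the point is its middle, 6 mm up; lies close beside the cover
- peg1_mid (a point): bystander: yellow clothes peg 80 x 16 x 12 mm, lying along its own x; the point is its middle, 6 mm up; lies close beside the cover
- peg2_mid (a point): bystander: yellow clothes peg 80 x 16 x 12 mm, lying along its own x; the point is its middle, 6 mm up
Things that resemble listed ones, but are neither listed nor needed, are in the scene too. Leave any blue look-alike of the part that bears cover_fin alone.

How it is judged:
By the outcome, as a careful person would: the job done as asked, in the order asked, and still so for the second after the job is handed in, with the robot touching nothing.
It also fails if it takes over 64 s, if anything falls off the work surface, if the arm or the gripper's body presses on something with over 40 N, if the wrist force passes 120 N, or if a joint passes its speed limit or range.

### The arm

A 6-joint arm with a two-finger parallel gripper is mounted at the origin on the work surface. World frame = base frame: x ahead of the robot, y to its left, z up, the work surface at z = 0. Lengths are in m, angles in rad, forces in N, time in s.
With the tool pointing down it reaches from about 0.35 to 0.975 m from the base axis. Payload 4.9 kg.
Tool frame: the origin (TCP) lies at the very end of the fingers, on their centre line; the grasp point (between the pads) lies 19 mm behind it (manip.grasp_offset is the distance from the TCP to the grasp point, in m); z points along the fingers, y is the line along which they close (so a half turn about z gives the same grasp; the last joint's range is limited). The gripper opens to 85 mm and grips with 20 to 120 N. Pads are 22 mm wide; open, the fingers measure 114 mm over their backs; the gripper's body (76 mm by 85 mm) begins 54 mm behind the grasp point. The pads swing forward as they close: fully open they stand 13 mm farther back than shut.
Start: joints at [1.2, 0.053, 1.613, -0, 1.476, -0.119], TCP at [0.156, 0.605, 0.231] pointing down, gripper open.
Joint ranges: [-3.01, 3.01], [-1.01, 2.22], [0.06, 2.58], [-1.02, 4.17], [0.09, 2.62], [-3.14, 3.14]. Speed limits (rad/s): [2.57, 2.57, 3.14, 3.14, 3.14, 3.14].

### API

Orientations are given as a unit quaternion [w, x, y, z].
In Python, from plant import manip, eyes, job_done, models gives the robot as it stands.
- The arm moves only by the tool servo_tool, never from a script. Its argument "motion" is one flat list of numbers, 5 for each row, row after row: the opening, from -1 (shut) to 1 (fully open), then the shift along the tool's x, y, z normalised to -1 to 1, where 1 is 120 mm, then the turn about the tool's z normalised to -1 to 1, where 1 is 45 degrees. A call has 1 to 5 rows; each row is the pose to reach, as a shift and turn from the pose commanded when the call began, along the tool's axes at that moment; what a row does not reach only later rows make up. A row lasts 1/8 s, in which the tool goes at most 62.5 mm and 10.7 degrees, less where a joint would pass 70% of its speed; a pose out of reach is approached as far as the arm can. A call with a number of a shift or a turn outside -1 to 1 is refused whole. A call with a gripper value outside its range is refused whole. The fingers move at their own pace and stop on an object; the grip force is fixed at half the most. Time passes only in rows, so rows that repeat a pose let the fingers close. It gives the time, the measured TCP pose, the force, the opening and the grip force at its end, in the units of the state.
- manip.state(): the state, without advancing time (a new reading comes with each control period).
- eyes.grab_frame(name): name is "scene" or "top" or "wrist"; returns (picture, depth): 400x640x3 uint8, red, green, blue; 400x640 float32, m along the optical axis (not along the pixel's ray), 0 where there is no reading.
- eyes.camera_params(name): a dict with "fov_y" (degrees; the focal length in pixels is half the picture's height over the tangent of half this angle, whatever the lens; pixels are square), "cx", "cy" (the principal point, pixels), "pose" (4x4, takes a point from camera to world coordinates); the wrist camera has in their place "T_tool_cam" (4x4, takes a point from camera to tool coordinates, whose origin is the TCP and whose axes are the flange's). Camera axes: x right, y up, looking along -z (the intrinsics and any distortion apply to the point x, -y, -z); pixel columns grow to the right and rows downward; lengths in m; the calibration is good to about 2 mm. A picture is of the moment at which its call begins: read the wrist's pose just before it. camera_params takes no time and is no camera call.
- job_done(): hands the job in; it is judged then, once.
Trained networks look in the newest picture that a camera, given by its name, has taken for a name from the list of things; names that differ only in an ending like _2 or _b are one class to them, and where a whole thing is asked for, a point or a joint stands for the part that bears it (a point fixed in the world has none). Each returns a list of dicts, best first, with "p" (0 to 1); they miss things now and then, are a little off and sometimes report something else, mostly with a low value. They report only what shows in the picture. A call takes as long as a camera call. They do not tell look-alikes from the thing itself.
- models.regions_of(camera, label): "mask" (400x640 bool, what is visible of it) and "pixel" ([column, row] in pixels, amid what is visible of it).
The state is a dict: "time": time; "joint_pos": joint angles; "joint_vel": joint speeds; "joint_efforts": joint torques, N m; "tool_pos": TCP position; "tool_rot": TCP orientation; "contact_force": force on the tool from outside, world axes, zero at the start; "ft_torque": the same for the moment, N m; "gripper_width": opening from 0.0 (shut) to 1.0 (fully open); "grasp_force": force on a finger pad.
Only numpy, scipy, OpenCV 4.12 (cv2) and the standard library are available. Lean on these libraries where they do the work, as an engineer would, in place of code of your own. Each camera call takes 0.05 s, during which the arm holds its last target. There are 200 camera calls.

## Working session

There is one attempt and no reset: what is moved stays moved. The work goes in short steps, Python scripts to look and compute and a tool call to move; the robot and the scene stay as the last step left them, time stands still between calls to the robot, and variables do not carry over. Pictures are saved under pics/ and viewed, at most 10 in all, crops included, and the job is handed in when it is done.

Besides the shell and the picture viewer there is one more tool, called after ">>>" as name(argument=value, ...), one argument or row to a line, values as JSON. servo_tool: Moves the arm, as the interface text tells. Its arguments: {"type":"object","properties":{"motion":{"type":"array","items":{"type":"number","minimum":-1,"maximum":1}}},"required":["motion"]}

```bash
mkdir -p pics
cat > h.py <<'E'
import numpy as np, cv2
from plant import manip, eyes, job_done, models
from scipy.spatial.transform import Rotation as R
def tool():
    s=manip.state(); T=np.eye(4); w,x,y,z=s["tool_rot"]
    T[:3,:3]=R.from_quat([x,y,z,w]).as_matrix(); T[:3,3]=s["tool_pos"]; return T
def grab(name):
    T=tool(); im,d=eyes.grab_frame(name); p=eyes.camera_params(name)
    P=p["pose"] if "pose" in p else T@np.array(p["T_tool_cam"])
    f=200/np.tan(np.radians(p["fov_y"])/2)
    v,u=np.mgrid[0:400,0:640]
    c=np.stack([(u-p["cx"])/f*d,-(v-p["cy"])/f*d,-d,np.ones_like(d)],-1)
    W=(c@np.array(P).T)[...,:3]; W[d==0]=np.nan
    return im,d,W
def save(im,fn,box=None,k=1):
    if box: im=im[box[1]:box[3],box[0]:box[2]]
    im=cv2.resize(im,None,fx=k,fy=k,interpolation=cv2.INTER_CUBIC)
    cv2.imwrite("pics/"+fn,im[...,::-1])
E
python3 - <<'E'
from h import *
np.set_printoptions(precision=3,suppress=True)
for c in("scene","top"):
    p=eyes.camera_params(c);print({k:v for k,v in p.items() if k!="pose"},np.array(p["pose"]).tolist())
    im,d,W=grab(c);save(im,c+"0.png",k=1.25)
    for n in("handle","cover_fin","bottle_mid","cup_mid","soap_mid","brush_mid","peg0_mid","casing"):
        for r in models.regions_of(c,n)[:4]:
            print(c,n,round(r["p"],2),np.round(r["pixel"]),r["mask"].sum(),np.nanmedian(W[r["mask"]],0))
print(manip.state(),manip.grasp_offset,eyes.camera_params("wrist"))
E
```

```text
{'fov_y': 50.63870443670757, 'cx': 317.29991639387475, 'cy': 195.79224523972943} [[-0.626497423080689, -0.4831817229020389, 0.611585154763156, 1.3035173402525249], [0.7793573741361335, -0.39856676118060713, 0.4834734948904975, 0.6057161375469597], [0.010151958081430722, 0.7795382989535654, 0.6262722875967727, 0.8512991224547697], [0.0, 0.0, 0.0, 1.0]]
scene handle 0.67 [259. 251.] 7358 [0.82  0.028 0.09 ]
scene handle 0.6 [287. 211.] 954 [ 0.649 -0.021  0.064]
scene cover_fin 0.91 [416. 241.] 725 [0.467 0.302 0.007]
scene cover_fin 0.84 [437. 214.] 663 [0.311 0.298 0.007]
scene cover_fin 0.78 [490. 241.] 875 [0.325 0.457 0.007]
scene cover_fin 0.58 [370. 265.] 1068 [0.625 0.245 0.006]
scene bottle_mid 0.65 [425. 284.] 1839 [0.672 0.409 0.108]
scene soap_mid 0.61 [354. 185.] 727 [0.391 0.033 0.032]
scene brush_mid 0.93 [192. 165.] 1090 [ 0.681 -0.387  0.075]
scene brush_mid 0.48 [417. 236.] 727 [0.467 0.301 0.007]
scene peg0_mid 0.38 [443. 254.] 56 [0.463 0.372 0.009]
scene casing 0.69 [260. 248.] 7562 [0.819 0.028 0.09 ]
scene casing 0.27 [417. 240.] 798 [0.467 0.3   0.007]
{'fov_y':
[... 1079 characters left out ...]
3,  1.613,  0.   ,  1.476, -0.119]), 'joint_vel': array([-0.001,  0.001, -0.002, -0.001, -0.   ,  0.001]), 'joint_efforts': array([ -0.001, -39.367, -37.047,  -0.   ,   0.   ,  -0.   ]), 'tool_pos': array([0.156, 0.605, 0.231]), 'tool_rot': array([-0.   ,  0.126,  0.992, -0.   ]), 'contact_force': array([-0.277,  0.032, -0.659]), 'ft_torque': array([ 0.004, -0.021,  0.001]), 'grasp_force': 0.0, 'gripper_width': 0.9975328251751832} 0.0187 {'fov_y': 71.0143581314452, 'cx': 325.4480642591057, 'cy': 197.82077320815392, 'T_tool_cam': array([[ 0.001,  0.961,  0.276,  0.07 ],
       [ 1.   , -0.001, -0.   , -0.   ],
       [-0.   ,  0.276, -0.961, -0.143],
       [ 0.   ,  0.   ,  0.   ,  1.   ]])}
```

View pics/scene0.png

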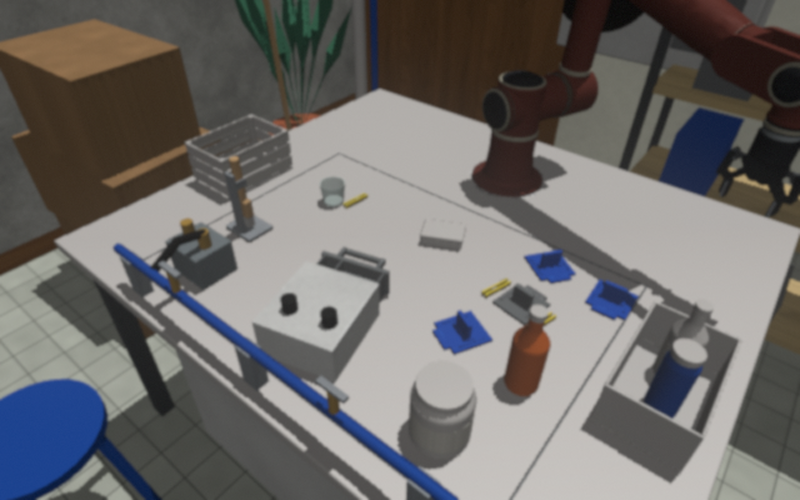

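View pics/top0.png

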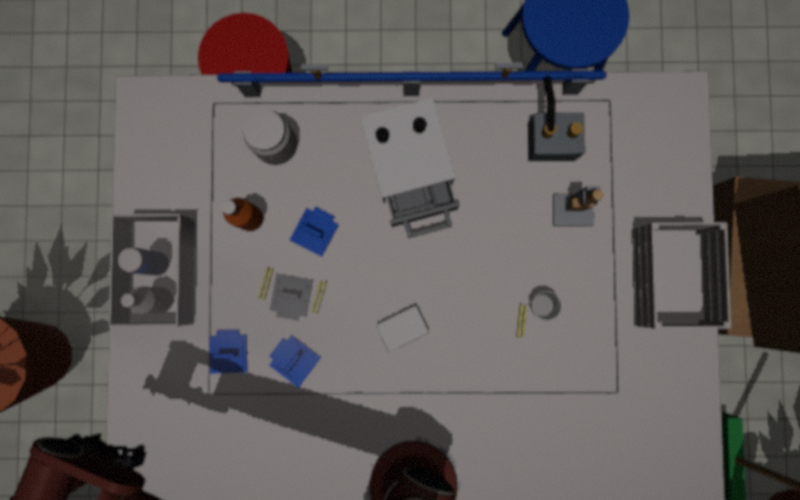

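The scene view shows the grey cover at (520,300) between two pegs, and the top view shows it at (292,296). Possible confusions in native top pixels: blue covers at (253,184), (182,282) and (235,288). The grey one at (235,238) is my choice. The casing is yawed by about 15°.

Run:
```python
from h import *
np.set_printoptions(precision=4,suppress=True)
im,d,W=grab("top");save(im,"crop1.png",(185,200,285,270),6)
np.savez("top.npz",im=im,d=d,W=W)
z=W[...,2];v,u=np.mgrid[0:400,0:640]
m=(z>.08)&(z<.105)&(u>280)&(u<370)&(v>75)&(v<165)
n,l,st,_=cv2.connectedComponentsWithStats(m.astype(np.uint8));k=1+np.argmax(st[1:,4])
r=cv2.minAreaRect(W[l==k][:,:2].astype(np.float32)*1000);print("roof",r,cv2.boxPoints(r))
m=(z>.05)&(z<.085)&(u>300)&(u<375)&(v>155)&(v<200)
pts=W[m];print(len(pts));
# cover
hsv=cv2.cvtColor(im,cv2.COLOR_RGB2HSV)
m=(u>208)&(u<262)&(v>212)&(v<262)&(hsv[...,2]<140)
c=models.regions_of("top","cover_fin")
for r in c:
    if abs(r["pixel"][0]-235)<15 and abs(r["pixel"][1]-238)<15:
        P=W[r["mask"]];q=cv2.minAreaRect(P[:,:2].astype(np.float32)*1000);print("cover",q,cv2.boxPoints(q));
        f=P[P[:,2]>.025];print("fin",len(f),f.mean(0) if len(f) else 0)
        if len(f)>3: print(cv2.minAreaRect(f[:,:2].astype(np.float32)*1000))
        M=r["mask"];print("\n".join("".join("#" if a else "." for a in row) for row in M[215:262,210:262]))
```

```text
roof ((809.0511474609375, 9.470932006835938), (202.23390197753906, 178.10830688476562), 14.829144477844238) [[ 688.5098   69.6794]
 [ 734.0944 -102.4967]
 [ 929.5925  -50.7375]
 [ 884.0079  121.4386]]
630
cover ((455.9190979003906, 299.4602966308594), (94.32518768310547, 102.95275115966797), 80.81826782226562) [[397.5767 261.1159]
 [499.2103 244.6881]
 [514.2615 337.8047]
 [412.6279 354.2325]]
fin 62 [0.4622 0.2961 0.0459]
((462.3406677246094, 297.3292236328125), (51.708866119384766, 10.064128875732422), 80.27555084228516)
....................................................
....................................................
....................................................
....................................................
....................................................
.............###....................................
............#########...............................
...........######################...................
...........###########################..............
...........############################.............
...........############################..
[... 1219 characters left out ...]
...........
.........###########################................
..........##########################................
...........########################.................
............###################.....................
.............################.......................
....................########........................
....................................................
....................................................
....................................................
....................................................
....................................................
....................................................
....................................................
```

View pics/crop1.png

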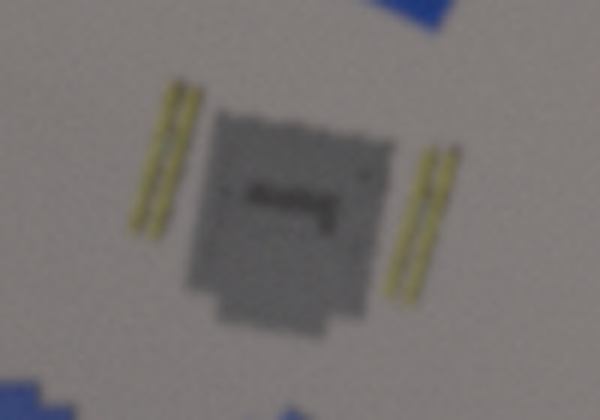

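The crop shows the grey cover with its tongue at the bottom (crop 270,325), fin at (295,195), and a peg close on each side. So the cover's x is at yaw of about −9.5°, and the choice is confirmed. Next I'll get the handle position and plan.

```bash
cat >> h.py <<'E'
YAW=np.radians(14.83); EX=np.array([np.cos(YAW),np.sin(YAW)]); EY=np.array([-EX[1],EX[0]]); FACE=np.array([.7123,-.0162])
def cas(p): d=np.asarray(p)[...,:2]-FACE; return np.stack([d@EX,d@EY],-1)
def uncas(x,y): return FACE+x*EX+y*EY
def plan(wps,T=None):
    """wps: (x,y,z,yaw of tool y deg); prints shift+turn (normalised) per call, chained"""
    s=tool() if T is None else T; p=s[:3,3].copy(); yaw=np.degrees(np.arctan2(s[1,1],s[0,1]))
    for w in wps:
        while 1:
            a=np.radians(yaw); ty=np.array([np.cos(a),np.sin(a),0]); tz=np.array([0,0,-1.]); tx=np.cross(ty,tz)
            D=np.array(w[:3])-p; dy=-((w[3]-yaw+180)%360-180)
            loc=np.array([D@tx,D@ty,D@tz])/.12; k=max(1,np.abs(loc).max(),abs(dy)/45)
            m=np.round(loc/k,3); t=round(dy/45/k,3)
            n=max(int(np.ceil(np.linalg.norm(m)*.12/.06)),int(np.ceil(abs(t)*45/10.5)),1)
            print(m.tolist(),t,"rows",n)
            p=p+.12*(m[0]*tx+m[1]*ty+m[2]*tz); yaw-=t*45
            if k<=1: break
        print("  ->",np.round(p,4),round(yaw,2))
E
python3 - <<'E'
from h import *
D=np.load("top.npz");W=D["W"];c=cas(W);z=W[...,2]
m=(abs(c[...,1])<.04)&(c[...,0]<-.03)&(c[...,0]>-.2)&(z>.045)&(z<.1)
h=np.histogram(c[m][:,0],bins=np.arange(-.2,-.02,.006))
for a,b in zip(h[1],h[0]):
    s=m&(c[...,0]>=a)&(c[...,0]<a+.006)
    if b: print(round(a,3),b,np.round(np.median(z[s]),3))
E
```

```text
-0.11 26 0.067
-0.104 54 0.068
-0.098 35 0.067
-0.068 56 0.072
-0.062 58 0.077
-0.056 29 0.077
-0.05 41 0.051
-0.044 37 0.051
-0.038 4 0.063
-0.032 2 0.076
```

Run:
```python
from h import *
q=uncas(-.103,0);print(q)
plan([(.40,.20,.24,45),(*q,.16,14.83)])
```

```text
[ 0.61273098 -0.04256305]
[-1.0, -0.982, -0.026] 0.242 rows 3
[-1.0, -0.665, -0.022] 0.207 rows 3
[-1.0, -0.451, -0.02] 0.188 rows 3
[-0.235, -0.067, -0.004] 0.042 rows 1
  -> [0.4    0.1999 0.2399] 45.02
[-1.0, -0.066, 0.248] 0.25 rows 3
[-1.0, 0.132, 0.25] 0.252 rows 3
[-0.641, 0.218, 0.168] 0.169 rows 2
  -> [ 0.6127 -0.0426  0.16  ] 14.82
```

>>> servo_tool(
  motion=[-0.3, -1, -0.98, -0.03, 0.24, -0.3, -1, -0.98, -0.03, 0.24, -0.3, -1, -0.98, -0.03, 0.24],
)

```text
time: 1.38
tool_pos: [0.2435, 0.4597, 0.235]
tool_rot: [0.0, 0.219, 0.976, 0.0]
contact_force: [0.6, 0.5, 0.4]
gripper_width: 0.374
grasp_force: 0.0
```

>>> servo_tool(
  motion=[-0.3, -1, -0.67, -0.02, 0.21, -0.3, -1, -0.67, -0.02, 0.21, -0.3, -1, -0.67, -0.02, 0.21],
)

```text
time: 1.75
tool_pos: [0.3182, 0.3353, 0.2376]
tool_rot: [0.001, 0.3, 0.954, 0.0]
contact_force: [-0.2, 1.4, 0.3]
gripper_width: 0.346
grasp_force: 0.0
```

>>> servo_tool(
  motion=[-0.3, -1, -0.45, -0.02, 0.19, -0.3, -1, -0.45, -0.02, 0.19, -0.3, -1, -0.45, -0.02, 0.19],
)

```text
time: 2.12
tool_pos: [0.3864, 0.2222, 0.24]
tool_rot: [0.0, 0.371, 0.929, 0.0]
contact_force: [-0.2, 0.5, 0.1]
gripper_width: 0.349
grasp_force: 0.0
```

>>> servo_tool(
  motion=[-0.3, -1, -0.07, 0.2, 0.25, -0.3, -1, -0.07, 0.2, 0.25, -0.3, -1, -0.07, 0.2, 0.25],
)

```text
time: 2.5
tool_pos: [0.4674, 0.135, 0.2144]
tool_rot: [-0.001, 0.459, 0.888, -0.001]
contact_force: [-0.6, -0.1, -0.2]
gripper_width: 0.35
grasp_force: 0.0
```

>>> servo_tool(
  motion=[-0.3, -1, 0.13, 0.2, 0.25, -0.3, -1, 0.13, 0.2, 0.25, -0.3, -1, 0.13, 0.2, 0.25, -0.3, -1, 0.13, 0.2, 0.25],
)

```text
time: 3.0
tool_pos: [0.5486, 0.0495, 0.1917]
tool_rot: [-0.0, 0.542, 0.84, 0.0]
contact_force: [0.4, 0.3, 0.0]
gripper_width: 0.352
grasp_force: 0.0
```

Run:
```python
from h import *
s=manip.state();print(s["time"],s["tool_pos"],s["gripper_width"],s["contact_force"])
im,d,W=grab("wrist");save(im,"w1.png",k=1.0)
c=cas(W);z=W[...,2]
for lo,hi in((.05,.07),(.07,.085),(.085,.1)):
    m=(abs(c[...,1])<.03)&(c[...,0]<.02)&(c[...,0]>-.2)&(z>lo)&(z<hi)
    h=np.histogram(c[m][:,0],bins=np.arange(-.2,.021,.005));print(lo,[(round(a,3),b) for a,b in zip(h[1],h[0]) if b>20])
q=uncas(-.103,0);plan([(*q,.15,14.83)])
```

```text
3.0 [0.54861167 0.0494741  0.19173179] 0.351528717349573 [0.3942547  0.33584774 0.01272417]
0.05 [(np.float64(-0.11), np.int64(159)), (np.float64(-0.105), np.int64(221)), (np.float64(-0.1), np.int64(168))]
0.07 []
0.085 [(np.float64(0.005), np.int64(37)), (np.float64(0.01), np.int64(34)), (np.float64(0.015), np.int64(36))]
[-0.921, 0.17, 0.351] 0.212 rows 3
  -> [ 0.6127 -0.0426  0.1499] 14.85
```

Run:
```python
from h import *
q=uncas(-.105,0);plan([(*q,.14,14.83),(*q,.042,14.83)])
```

```text
[-0.918, 0.153, 0.434] 0.212 rows 3
  -> [ 0.6107 -0.0431  0.14  ] 14.85
[-0.0, 0.001, 0.817] 0.0 rows 2
  -> [ 0.6108 -0.043   0.0419] 14.85
```

>>> servo_tool(
  motion=[-0.3, -0.92, 0.155, 0.43, 0.21, -0.3, -0.92, 0.155, 0.43, 0.21, -0.3, -0.92, 0.155, 0.43, 0.21, -0.3, -0.92, 0.155, 0.43, 0.21],
)

```text
time: 3.55
tool_pos: [0.6112, -0.0435, 0.1408]
tool_rot: [0.0, 0.609, 0.793, 0.0]
contact_force: [-0.1, 0.2, 0.3]
gripper_width: 0.349
grasp_force: 0.0
```

>>> servo_tool(
  motion=[-0.3, 0, 0, 0.3, 0, -0.3, 0, 0, 0.6, 0, -0.3, 0, 0, 0.82, 0, -0.3, 0, 0, 0.82, 0],
)

```text
time: 4.05
tool_pos: [0.6095, -0.0429, 0.0407]
tool_rot: [-0.001, 0.609, 0.793, -0.001]
contact_force: [-0.4, -0.2, 0.4]
gripper_width: 0.352
grasp_force: 0.0
```

>>> servo_tool(
  motion=[-1, 0, 0, 0, 0, -1, 0, 0, 0, 0, -1, 0, -0.2, 0, 0, -1, 0, -0.4, 0, 0, -1, 0, -0.62, 0, 0],
)

```text
time: 4.68
tool_pos: [0.541, -0.063, 0.0443]
tool_rot: [0.002, 0.61, 0.792, 0.002]
contact_force: [1.8, 6.0, 4.4]
gripper_width: 0.122
grasp_force: 63.6
```

>>> servo_tool(
  motion=[-1, 0, -0.03, 0, 0, -1, 0, -0.06, 0, 0, -1, 0, -0.06, 0, 0],
)

```text
time: 5.05
tool_pos: [0.5352, -0.0645, 0.0443]
tool_rot: [0.002, 0.61, 0.792, 0.003]
contact_force: [4.4, 6.5, -0.0]
gripper_width: 0.124
grasp_force: 63.0
```

Run:
```python
from h import *
s=manip.state();print(cas(s["tool_pos"]),s["contact_force"])
```

```text
[-0.18352548 -0.00141062] [ 4.38478075e+00  6.49466550e+00 -1.29155730e-03]
```

>>> servo_tool(
  motion=[-1, 0, -0.03, 0, 0, -1, 0, -0.03, 0, 0],
)

```text
time: 5.3
tool_pos: [0.5352, -0.0646, 0.0443]
tool_rot: [0.006, 0.61, 0.792, 0.007]
contact_force: [19.9, 11.6, -10.3]
gripper_width: 0.126
grasp_force: 61.4
```

Run:
```python
from h import *
s=manip.state();print(cas(s["tool_pos"]),s["contact_force"])
```

```text
[-0.18355088 -0.00142863] [ 19.92375627  11.62251798 -10.30394523]
```

>>> servo_tool(
  motion=[-0.25, 0, 0.03, 0, 0, -0.25, 0, 0.03, 0, 0, -0.25, 0, 0.03, 0, 0],
)

```text
time: 5.68
tool_pos: [0.5325, -0.0662, 0.0421]
tool_rot: [0.0, 0.61, 0.792, -0.0]
contact_force: [0.4, -0.3, 0.3]
gripper_width: 0.378
grasp_force: 0.0
```

>>> servo_tool(
  motion=[-0.25, 0, 0, -0.4, 0, -0.25, 0, 0, -1, 0, -0.25, 0, 0, -1, 0],
)

```text
time: 6.05
tool_pos: [0.5355, -0.067, 0.168]
tool_rot: [0.005, 0.61, 0.792, 0.002]
contact_force: [-0.1, 0.4, -0.3]
gripper_width: 0.373
grasp_force: 0.0
```

Run:
```python
from h import *
s=manip.state();print(s["time"],s["tool_pos"],s["gripper_width"])
a=np.radians(-9.5);f=np.array([.4622,.296])
# look from where camera (tool +x 70mm) and fin 
plan([(.47,.18,.24,50),(*f,.16,80.5)])
```

```text
6.05 [ 0.53547489 -0.06699637  0.1680042 ] 0.3729487044076623
[1.0, -0.001, -0.282] -0.367 rows 3
[1.0, 0.296, -0.294] -0.383 rows 3
[0.072, 0.048, -0.024] -0.032 rows 1
  -> [0.47 0.18 0.24] 49.99
[0.671, 0.698, 0.667] -0.678 rows 3
  -> [0.4622 0.2959 0.16  ] 80.5
```

>>> servo_tool(
  motion=[0.3, 1, 0, -0.28, -0.37, 0.3, 1, 0, -0.28, -0.37, 0.3, 1, 0, -0.28, -0.37],
)

```text
time: 6.42
tool_pos: [0.5011, 0.0528, 0.1961]
tool_rot: [0.001, 0.487, 0.874, 0.0]
contact_force: [-0.2, -0.8, -0.0]
gripper_width: 0.649
grasp_force: 0.0
```

>>> servo_tool(
  motion=[0.55, 1, 0.3, -0.29, -0.38, 0.55, 1, 0.3, -0.29, -0.38, 0.55, 1, 0.3, -0.29, -0.38],
)

```text
time: 6.8
tool_pos: [0.4694, 0.1732, 0.2306]
tool_rot: [0.0, 0.352, 0.936, 0.0]
contact_force: [0.9, -0.7, 0.5]
gripper_width: 0.775
grasp_force: 0.0
```

>>> servo_tool(
  motion=[0.55, 0.74, 0.7, 0.65, -0.7, 0.55, 0.74, 0.7, 0.65, -0.7, 0.55, 0.74, 0.7, 0.65, -0.7, 0.55, 0.74, 0.7, 0.65, -0.7],
)

```text
time: 7.3
tool_pos: [0.4579, 0.2918, 0.1492]
tool_rot: [-0.002, 0.088, 0.996, -0.002]
contact_force: [-0.6, -0.5, 0.1]
gripper_width: 0.775
grasp_force: 0.0
```

Run:
```python
from h import *
s=manip.state();print(s["time"],s["tool_pos"],s["gripper_width"])
im,d,W=grab("wrist");save(im,"w2.png")
r=models.regions_of("wrist","cover_fin")
for q in r[:3]:
    P=W[q["mask"]];print(q["p"],q["pixel"],np.nanmedian(P,0))
    f=P[(P[:,2]>.038)&(P[:,2]<.055)]
    if len(f)>5: print("fin",cv2.minAreaRect(f[:,:2].astype(np.float32)*1000))
    g=P[(P[:,2]<.012)]
    if len(g)>5: print("plate",cv2.minAreaRect(g[:,:2].astype(np.float32)*1000))
for q in models.regions_of("wrist","peg0_mid")[:3]:
    P=W[q["mask"]];print("peg",q["p"],cv2.minAreaRect(P[np.isfinite(P[:,0])][:,:2].astype(np.float32)*1000))
plan([(.4622,.296,.16,80.5)])
```

```text
7.3 [0.45790048 0.29184704 0.14922081] 0.7747064180742699
0.74 [477.4, 31.8] [0.34110956 0.44724142 0.00615268]
fin ((322.90704345703125, 432.36016845703125), (10.991793632507324, 1.751123070716858), 81.98149108886719)
plate ((347.0897216796875, 451.3257751464844), (106.780517578125, 67.5119857788086), 79.21829223632812)
0.73 [332.6, 180.9] [0.45265369 0.30034277 0.00609093]
fin ((460.19921875, 298.75128173828125), (49.69728088378906, 9.609853744506836), 79.88597869873047)
plate ((454.69091796875, 300.2789001464844), (93.51776885986328, 105.26657104492188), 80.07112121582031)
0.73 [299.9, 34.7] [0.31391728 0.29094574 0.00618685]
fin ((306.9892272949219, 282.2158203125), (10.38870620727539, 30.133197784423828), 53.336368560791016)
plate ((304.86627197265625, 290.2088623046875), (108.27759552001953, 85.11050415039062), 53.695159912109375)
[-0.014, 0.04, -0.063] -0.015 rows 1
  -> [0.4622 0.2961 0.16  ] 80.5
```

View pics/w2.png

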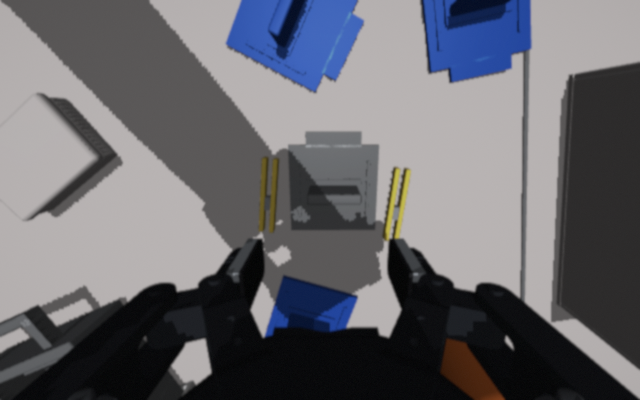

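The wrist view shows the grey cover at (333,185) with its tongue up at (333,138), the fin at (333,190) and pegs at (268,195) and (397,203). I'll descend with the fingers at the fin's two ends.

Run:
```python
from h import *
plan([(.4605,.299,.06,80.0),(.4605,.299,.012,80.0)])
```

```text
[0.004, 0.062, 0.77] -0.004 rows 2
  -> [0.4605 0.299  0.06  ] 80.0
[0.0, -0.0, 0.4] 0.0 rows 1
  -> [0.4605 0.299  0.012 ] 80.0
```

>>> servo_tool(
  motion=[0.55, 0.005, 0.06, 0.4, 0, 0.55, 0.005, 0.06, 0.77, 0, 0.55, 0.005, 0.06, 0.77, 0],
)

```text
time: 7.82
tool_pos: [0.4573, 0.2978, 0.0566]
tool_rot: [-0.003, 0.088, 0.996, -0.002]
contact_force: [-0.3, -0.4, -0.3]
gripper_width: 0.773
grasp_force: 0.0
```

Run:
```python
from h import *
s=manip.state();print(s["time"],s["tool_pos"],s["gripper_width"])
plan([(.4605,.299,.012,80.0)])
```

```text
7.825 [0.45728287 0.29780654 0.05661247] 0.7732591150232385
[-0.025, 0.014, 0.372] -0.002 rows 1
  -> [0.4605 0.2989 0.012 ] 79.99
```

>>> servo_tool(
  motion=[0.55, -0.025, 0.01, 0.2, 0, 0.55, -0.025, 0.01, 0.37, 0, 0.55, -0.025, 0.01, 0.37, 0, 0.55, -0.025, 0.01, 0.37, 0],
)

```text
time: 8.32
tool_pos: [0.4644, 0.3013, 0.0179]
tool_rot: [0.002, 0.087, 0.996, 0.001]
contact_force: [0.6, 0.0, 0.4]
gripper_width: 0.775
grasp_force: 0.0
```

>>> servo_tool(
  motion=[-1, 0, 0, 0, 0, -1, 0, 0, 0, 0, -1, 0, 0, 0, 0, -1, 0, 0, 0, 0],
)

```text
time: 8.82
tool_pos: [0.4643, 0.3016, 0.0177]
tool_rot: [0.002, 0.087, 0.996, 0.001]
contact_force: [-0.6, -1.4, 6.7]
gripper_width: 0.573
grasp_force: 62.8
```

Run:
```python
from h import *
s=manip.state();print(s["time"],s["tool_pos"],s["gripper_width"],s["grasp_force"])
im,d,W=grab("wrist");r=models.regions_of("wrist","cover_fin")
for q in r[:3]:
    P=W[q["mask"]];f=P[(P[:,2]>.038)&(P[:,2]<.055)];print(q["p"],q["pixel"])
    if len(f)>5: print("fin",cv2.minAreaRect(f[:,:2].astype(np.float32)*1000))
# path: lift, go to in front of the casing
c=uncas(-.04,.023); print(c)
plan([(.4605,.299,.13,80),(.50,.20,.24,90),(*c,.20,104.83)])
```

```text
8.825 [0.46431885 0.30161723 0.01768271] 0.5733235708295642 62.84081697463989
0.9 [570.5, 10.8]
0.72 [272.3, 15.1]
0.6 [324.9, 209.8]
fin ((465.69134521484375, 300.9742431640625), (49.08345413208008, 19.62648582458496), 80.3505630493164)
[ 0.66774552 -0.00420422]
[0.028, -0.027, -0.936] 0.002 rows 2
  -> [0.4605 0.299  0.13  ] 79.98
[-0.468, -0.755, -0.916] -0.223 rows 3
  -> [0.5    0.2    0.2399] 90.02
[-0.821, -1.0, 0.196] -0.193 rows 3
[-0.463, -0.781, 0.137] -0.136 rows 2
  -> [ 0.6677 -0.0042  0.2   ] 104.82
```

>>> servo_tool(
  motion=[-1, 0, 0, -0.4, 0, -1, 0, 0, -0.9, 0, -1, 0, 0, -0.9, 0],
)

```text
time: 9.3
tool_pos: [0.4664, 0.3028, 0.1303]
tool_rot: [0.005, 0.086, 0.996, 0.003]
contact_force: [-0.3, 0.9, -0.1]
gripper_width: 0.571
grasp_force: 62.6
```

>>> servo_tool(
  motion=[-1, -0.45, -0.75, -0.9, -0.22, -1, -0.45, -0.75, -0.9, -0.22, -1, -0.45, -0.75, -0.9, -0.22, -1, -0.45, -0.75, -0.9, -0.22],
)

```text
time: 9.8
tool_pos: [0.5008, 0.2025, 0.2317]
tool_rot: [0.001, 0.001, 1.0, 0.0]
contact_force: [-0.2, 0.3, -1.6]
gripper_width: 0.571
grasp_force: 62.7
```

>>> servo_tool(
  motion=[-1, -0.8, -1, 0.1, -0.19, -1, -0.8, -1, 0.1, -0.19, -1, -0.8, -1, 0.1, -0.19],
)

```text
time: 10.18
tool_pos: [0.5957, 0.0821, 0.215]
tool_rot: [-0.003, -0.074, 0.997, 0.0]
contact_force: [-0.1, 0.7, -1.8]
gripper_width: 0.571
grasp_force: 62.8
```

>>> servo_tool(
  motion=[-1, -0.45, -0.78, 0.1, -0.14, -1, -0.45, -0.78, 0.1, -0.14, -1, -0.45, -0.78, 0.1, -0.14, -1, -0.45, -0.78, 0.1, -0.14],
)

```text
time: 10.68
tool_pos: [0.6621, -0.0001, 0.2044]
tool_rot: [-0.002, -0.13, 0.992, 0.001]
contact_force: [-0.3, 0.2, -0.6]
gripper_width: 0.572
grasp_force: 62.8
```

Run:
```python
from h import *
s=manip.state();print(s["time"],s["tool_pos"],s["gripper_width"],s["grasp_force"],cas(s["tool_pos"]))
T=tool()
im,d,W=grab("wrist");save(im,"w3.png");np.savez("w3.npz",im=im,d=d,W=W,T=T)
L=(W-T[:3,3])@T[:3,:3]
r=models.regions_of("wrist","cover_fin")
for q in r[:2]:
    P=L[q["mask"]];P=P[np.isfinite(P[:,0])];print(q["p"],q["pixel"],np.median(P,0))
    g=P[(P[:,2]>.005)&(P[:,2]<.05)];print(cv2.minAreaRect(g[:,:2].astype(np.float32)*1000), np.polyfit(g[:,0],g[:,2],1))
c=cas(W);z=W[...,2]
np.set_printoptions(precision=3,suppress=True)
m=(c[...,0]<-.005)&(c[...,0]>-.17)&(abs(c[...,1])<.12)&(z>.068)&(z<.082)
h=np.histogram(c[m][:,1],bins=np.arange(-.1,.1,.004));print([(round(a,3),int(b)) for a,b in zip(h[1],h[0]) if b>5])
```

```text
10.675 [ 6.62144520e-01 -5.13521369e-05  2.04445277e-01] 0.5715051100001841 62.79062032699585 [-0.0443515   0.02844812]
0.79 [328.1, 211.5] [ 0.01899871 -0.00066242  0.0114019 ]
((8.878189086914062, -0.4448280334472656), (92.47660827636719, 105.83028411865234), 89.99545288085938) [0.00219497 0.01148278]
0.62 [517.6, 190.9] [-0.01679127  0.23724221  0.19880774]Traceback (most recent call last):
  File "<stdin>", line 9, in <module>
    raise TypeError("expected non-empty vector for x")
TypeError: expected non-empty vector for x
```

View pics/w3.png

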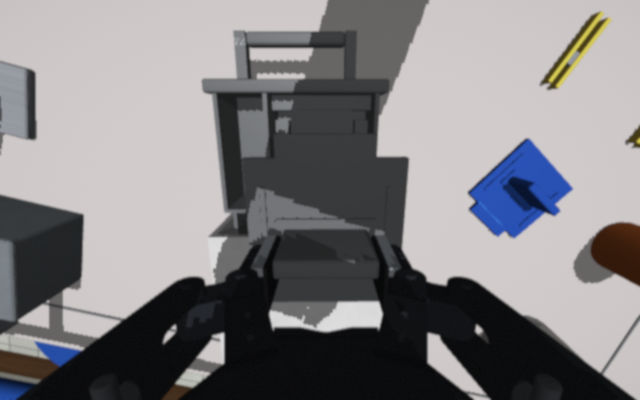

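The wrist view shows the cover held flat and square, its tongue (≈322,145) pointing to the drawer front, and the drawer fully out, with its front panel at row 86, cols 203–389. Next I'll locate the compartment.

Run:
```python
from h import *
np.set_printoptions(precision=4,suppress=True)
D=np.load("w3.npz");W=D["W"];c=cas(W);z=W[...,2];v,u=np.mgrid[0:400,0:640]
m=(v>75)&(v<100)&(u>190)&(u<400)&(z>.07)&(z<.083)
n,l,st,_=cv2.connectedComponentsWithStats(m.astype(np.uint8));k=1+np.argmax(st[1:,4])
q=c[l==k];print("panel",cv2.minAreaRect(q.astype(np.float32)*1000),np.median(z[l==k]),q.min(0),q.max(0))
m=(v>25)&(v<52)&(u>230)&(u<360)&(z>.055)&(z<.075)
q=c[m];print("bar",cv2.minAreaRect(q.astype(np.float32)*1000),np.median(z[m]))
for row in (112,125):
    print(row,[(int(a),*np.round(1000*c[row,a],0),round(1000*float(z[row,a]))) for a in range(205,395,6)])
```

```text
panel ((-139.54298400878906, 0.7618179321289062), (17.29369354248047, 169.1857147216797), 0.1383388191461563) 0.07571878417023242 [-0.1482 -0.0838] [-0.1307  0.0854]
bar ((-180.86593627929688, 0.7052078247070312), (17.47479820251465, 110.34904479980469), 0.04953743517398834) 0.06656763738255589
112 [(205, np.float64(-121.0), np.float64(-114.0), 0), (211, np.float64(-121.0), np.float64(-107.0), 1), (217, np.float64(-119.0), np.float64(-73.0), 74), (223, np.float64(-120.0), np.float64(-72.0), 60), (229, np.float64(-120.0), np.float64(-72.0), 43), (235, np.float64(-121.0), np.float64(-72.0), 21), (241, np.float64(-121.0), np.float64(-68.0), 12), (247, np.float64(-121.0), np.float64(-61.0), 11), (253, np.float64(-121.0), np.float64(-54.0), 13), (259, np.float64(-121.0), np.float64(-47.0), 13), (265, np.float64(-119.0), np.float64(-28.0), 74), (271, np.float64(-120.0), np.float64(-26.0), 54), (277, np.float64(-121.0), np.float64(-26.0), 18), (283, np.float64(-121.0), np.float64(-20.0), 12), (289, np.float64(-121.0), np.float64(-13.0), 12), (295, np.float64(-121.0), np.float64(-6.0), 12), 
[... 1668 characters left out ...]
t64(7.0), 11), (313, np.float64(-106.0), np.float64(14.0), 12), (319, np.float64(-106.0), np.float64(21.0), 12), (325, np.float64(-106.0), np.float64(28.0), 12), (331, np.float64(-106.0), np.float64(35.0), 12), (337, np.float64(-107.0), np.float64(42.0), 12), (343, np.float64(-106.0), np.float64(49.0), 11), (349, np.float64(-107.0), np.float64(56.0), 12), (355, np.float64(-107.0), np.float64(60.0), 34), (361, np.float64(-107.0), np.float64(67.0), 32), (367, np.float64(-107.0), np.float64(74.0), 33), (373, np.float64(-108.0), np.float64(74.0), 71), (379, np.float64(-106.0), np.float64(93.0), -1), (385, np.float64(-106.0), np.float64(100.0), 1), (391, np.float64(-106.0), np.float64(107.0), 0)]
```

Run:
```python
from h import *
q=uncas(-.038,.0243);plan([(*q,.118,104.83),(*q,.093,104.83)])
```

```text
[-0.05, -0.036, 0.734] 0.002 rows 2
  -> [ 0.6694 -0.0025  0.118 ] 104.84
[0.0, 0.0, 0.209] 0.0 rows 1
  -> [ 0.6694 -0.0025  0.0929] 104.84
```

>>> servo_tool(
  motion=[-1, -0.05, -0.035, 0.4, 0, -1, -0.05, -0.035, 0.72, 0, -1, -0.05, -0.035, 0.72, 0, -1, -0.05, -0.035, 0.72, 0],
)

```text
time: 11.28
tool_pos: [0.6711, -0.0035, 0.1229]
tool_rot: [0.001, -0.129, 0.992, -0.0]
contact_force: [0.4, -0.7, -0.1]
gripper_width: 0.571
grasp_force: 62.7
```

>>> servo_tool(
  motion=[-1, 0, 0, 0.05, 0, -1, 0, 0, 0.1, 0, -1, 0, 0, 0.13, 0, -1, 0, 0, 0.13, 0],
)

```text
time: 11.78
tool_pos: [0.672, -0.0044, 0.1092]
tool_rot: [0.002, -0.129, 0.992, -0.0]
contact_force: [-4.1, -1.2, 10.4]
gripper_width: 0.568
grasp_force: 64.0
```

```bash
cat >> h.py <<'E'
def cover():
    """held cover seen by the wrist camera: side-plane (casing x,z) fit of the plate's top and tongue tip"""
    T=tool(); im,d,W=grab("wrist"); c=cas(W); z=W[...,2]; L=(W-T[:3,3])@T[:3,:3]
    r=[q for q in models.regions_of("wrist","cover_fin") if abs(np.nanmedian(L[q["mask"]][:,1]))<.03 and abs(np.nanmedian(L[q["mask"]][:,2])-.02)<.06][0]
    M=cv2.erode(r["mask"].astype(np.uint8),np.ones((5,5)))>0
    m=M&(abs(L[...,1])<.045)&(L[...,0]>.012)&(L[...,2]>0)
    x,zz=c[m][:,0],z[m]
    for _ in range(4):
        p=np.polyfit(x,zz,1); e=abs(zz-np.polyval(p,x))<.003; x,zz=x[e],zz[e]
    on=r["mask"]&(abs(z-np.polyval(p,c[...,0]))<.004)
    P=c[on]; tip=P[:,0].min(); t=on&(c[...,0]<tip+.009)
    print("tilt deg",np.degrees(np.arctan(p[0])),"tip top x,z",tip,np.polyval(p,tip),"tongue y",c[t][:,1].min(),c[t][:,1].max(),"plate y",P[:,1].min(),P[:,1].max(),"tool",cas(T[:3,3]),T[2,3],len(x))
    return im,d,W
E
python3 - <<'E'
from h import *
s=manip.state();print(s["tool_pos"],s["contact_force"],cas(s["tool_pos"]))
cover()
E
```

```text
[ 0.6719677  -0.00444188  0.10918431] [-4.06579799 -1.17535825 10.37680739] [-0.03597929  0.02168958]
tilt deg 1.1747505964394938 tip top x,z -0.09737071201302618 0.09655732505629128 tongue y -0.006941441878123138 0.049035171110969354 plate y -0.025060553077681288 0.06758785963006299 tool [-0.03597929  0.02168958] 0.10918430872188169 12034
```

>>> servo_tool(
  motion=[-1, 0.02, 0.02, 0.04, 0, -1, 0.02, 0.02, 0.07, 0, -1, 0.02, 0.02, 0.07, 0],
)

```text
time: 12.25
tool_pos: [0.6693, -0.005, 0.1035]
tool_rot: [0.002, -0.129, 0.992, -0.003]
contact_force: [-11.6, -5.7, 20.4]
gripper_width: 0.576
grasp_force: 67.2
```

Run:
```python
from h import *
cover()
```

```text
tilt deg 7.452309851441956 tip top x,z -0.09703067474315687 0.08554338247898897 tongue y -0.006752644799269119 0.04940249526275607 plate y -0.024837134128618134 0.06768097527529846 tool [-0.03870342  0.02182433] 0.10354134104752329 10896
```

>>> servo_tool(
  motion=[-1, 0, 0.01, 0.04, 0, -1, 0, 0.01, 0.08, 0, -1, 0, 0.01, 0.08, 0],
)

```text
time: 12.72
tool_pos: [0.668, -0.0048, 0.0928]
tool_rot: [0.0, -0.129, 0.992, -0.003]
contact_force: [-11.6, -9.3, 18.5]
gripper_width: 0.57
grasp_force: 66.9
```

Run:
```python
from h import *
cover()
```

```text
tilt deg 19.25193176123014 tip top x,z -0.09297058217091587 0.06623093188534916 tongue y -0.006033769511535404 0.04964506228327384 plate y -0.024222776809584144 0.0683135327963554 tool [-0.03987081  0.02239639] 0.0927879134695505 9419
```

>>> servo_tool(
  motion=[-1, 0, 0, 0.04, 0, -1, 0, 0, 0.075, 0, -1, 0, 0, 0.075, 0],
)

```text
time: 13.2
tool_pos: [0.6677, -0.0043, 0.0817]
tool_rot: [0.0, -0.129, 0.992, -0.003]
contact_force: [-8.7, -8.6, 11.6]
gripper_width: 0.566
grasp_force: 59.9
```

>>> servo_tool(
  motion=[-1, 0, 0, -0.2, 0, -1, 0, 0, -0.25, 0, -1, 0, 0.0, -0.25, 0],
)

```text
time: 13.58
tool_pos: [0.6675, -0.0014, 0.1087]
tool_rot: [0.001, -0.129, 0.992, -0.0]
contact_force: [-0.4, -0.0, -2.2]
gripper_width: 0.565
grasp_force: 62.6
```

Run:
```python
from h import *
im,d,W=cover();save(im,"w4.png")
print(manip.state()["contact_force"])
```

```text
tilt deg 31.22455716435143 tip top x,z -0.08551810877909571 0.07373473072177435 tongue y -0.0014585979191001875 0.053462890079215834 plate y -0.020865720840166718 0.07182381891876512 tool [-0.03955595  0.02582901] 0.1086626639735295 7305
[-0.62148849  1.0169273  -1.60972402]
```

View pics/w4.png

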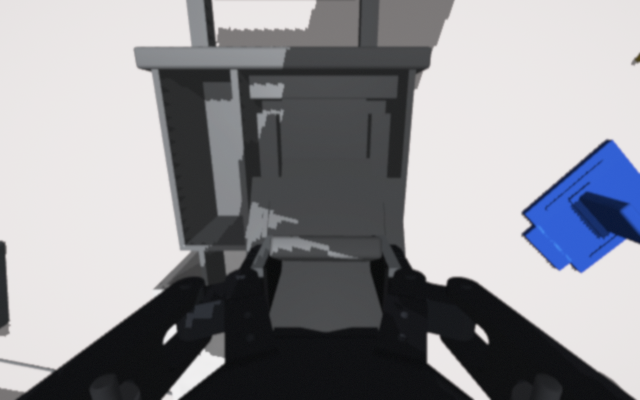

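The view shows the tilted cover above the open compartment. I'll verify its profile with the depth along the centre column.

Run:
```python
from h import *
T=tool();im,d,W=grab("wrist");c=cas(W);z=W[...,2]
for col in (290,325,350): print(col,[(r,round(1000*c[r,col,0]),round(1000*c[r,col,1]),round(1000*float(z[r,col]))) for r in range(60,260,8)])
```

```text
290 [(60, -142, 6, 75), (68, -137, 6, 75), (76, -137, 2, 50), (84, -132, 2, 47), (92, -127, 2, 49), (100, -124, -2, 13), (108, -118, -3, 11), (116, -111, -3, 12), (124, -105, -3, 12), (132, -99, -4, 11), (140, -92, -4, 12), (148, -86, -4, 12), (156, -79, -4, 12), (164, -82, 4, 76), (172, -77, 4, 77), (180, -73, 4, 81), (188, -69, 4, 83), (196, -65, 4, 87), (204, -60, 4, 87), (212, -55, 4, 90), (220, -51, 5, 93), (228, -48, 5, 97), (236, -59, 10, 133), (244, -57, 10, 138), (252, -54, 10, 140)]
325 [(60, -142, 26, 76), (68, -137, 26, 76), (76, -137, 26, 50), (84, -132, 26, 47), (92, -127, 26, 47), (100, -124, 25, 11), (108, -118, 26, 11), (116, -111, 26, 11), (124, -105, 26, 12), (132, -99, 26, 11), (140, -92, 26, 13), (148, -86, 26, 12), (156, -79, 26, 12), (164, -82, 26, 74), (172, -78, 26, 77), (180, -73, 26, 79), (188, -69, 26, 83), (196, -64, 26, 85), (204, -60, 26, 88), (212, -56, 26, 91), (220, -52, 26, 94), (228, -47, 26, 94), (236, -60, 26, 135), (244, -57, 26, 137), (252, -54, 26, 138)]
350 [(60, -141, 40, 77), (68, -137, 40, 75), (76, -136, 42, 51), (84, -132, 42, 47), (92, -127, 42, 48), (100, -124, 46, 11), (108, -118, 46, 12), (116, -111, 46, 12), (124, -105, 46, 12), (132, -99, 46, 11), (140, -92, 46, 11), (148, -86, 46, 12), (156, -79, 47, 13), (164, -82, 41, 76), (172, -78, 41, 78), (180, -73, 41, 80), (188, -69, 41, 84), (196, -65, 41, 86), (204, -60, 41, 88), (212, -56, 41, 91), (220, -51, 41, 92), (228, -48, 40, 96), (236, -59, 37, 134), (244, -57, 37, 137), (252, -54, 37, 138)]
```

>>> servo_tool(
  motion=[-1, 0.15, -0.012, 0.05, 0, -1, 0.295, -0.012, 0.15, 0, -1, 0.295, -0.012, 0.15, 0, -1, 0.295, -0.012, 0.15, 0],
)

```text
time: 14.22
tool_pos: [0.6337, -0.0117, 0.0903]
tool_rot: [0.0, -0.129, 0.992, 0.0]
contact_force: [1.1, -0.2, 0.2]
gripper_width: 0.564
grasp_force: 62.6
```

Run:
```python
from h import *
im,d,W=cover();c=cas(W);z=W[...,2]
for row in (84,100,130,160):
  q=[(int(a),round(1000*c[row,a,0]),round(1000*c[row,a,1]),round(1000*float(z[row,a]))) for a in range(200,440,4)]
  print(row,[t for t in q if 20<t[3]<74])
print([(r,round(1000*c[r,325,0]),round(1000*float(z[r,325]))) for r in range(20,260,6)])
```

```text
tilt deg 31.190353989341318 tip top x,z -0.12082673185024705 0.05539221650938621 tongue y -0.0033688876731009557 0.05255839476365259 plate y -0.02196148072682847 0.07056487231882733 tool [-0.07479967  0.02450046] 0.09033013074564288 7491
84 [(200, -162, -45, 67), (204, -163, -44, 64), (208, -163, -44, 58), (364, -163, 46, 64), (368, -162, 48, 67), (372, -163, 50, 66), (376, -162, 52, 67), (380, -162, 54, 67)]
100 [(200, -154, -46, 67), (204, -154, -44, 67), (208, -154, -44, 61), (212, -155, -44, 54), (364, -154, 46, 66), (368, -154, 48, 66), (372, -154, 50, 66), (376, -154, 52, 67), (380, -154, 55, 67)]
130 []
160 [(240, -120, -26, 67), (244, -120, -26, 61), (248, -118, -26, 52), (252, -117, -26, 41), (256, -115, -26, 30), (284, -119, -2, 57), (288, -119, 0, 56), (292, -119, 3, 56), (296, -119, 6, 57), (300, -119, 8, 57), (304, -119, 10, 55), (308, -119, 13, 56), (312, -119, 16, 57), (316, -119, 18, 56), (320, -119, 21, 55), (324, -119, 23, 55), (328, -119, 26, 56), (332, -119, 28, 57), (336, -119, 31, 57), (340, -119, 33, 56), (344, -119, 36, 57), (348, -119, 38, 58), (352, -119, 41
[... 169 characters left out ...]
 54), (408, -120, 74, 64), (412, -121, 74, 72)]
[(20, -213, 1), (26, -209, -1), (32, -188, 66), (38, -185, 66), (44, -182, 66), (50, -179, 66), (56, -178, 60), (62, -185, -1), (68, -181, 0), (74, -177, 0), (80, -172, 1), (86, -168, 0), (92, -164, 0), (98, -159, 0), (104, -155, 0), (110, -149, 74), (116, -145, 77), (122, -142, 76), (128, -139, 76), (134, -134, 47), (140, -131, 47), (146, -127, 48), (152, -123, 48), (158, -120, 55), (164, -117, 58), (170, -113, 59), (176, -110, 62), (182, -106, 64), (188, -103, 66), (194, -100, 68), (200, -96, 70), (206, -94, 73), (212, -90, 74), (218, -87, 76), (224, -84, 77), (230, -81, 79), (236, -94, 117), (242, -92, 119), (248, -90, 121), (254, -88, 122)]
```

>>> servo_tool(
  motion=[-1, -0.03, -0.003, 0, 0, -1, -0.03, -0.003, 0, 0, -1, -0.03, -0.003, 0.08, 0, -1, -0.03, -0.003, 0.16, 0, -1, -0.03, -0.003, 0.16, 0],
)

```text
time: 14.95
tool_pos: [0.6355, -0.0111, 0.0691]
tool_rot: [-0.002, -0.129, 0.992, 0.0]
contact_force: [-0.4, -1.0, -0.7]
gripper_width: 0.564
grasp_force: 62.6
```

Run:
```python
from h import *
im,d,W=cover();c=cas(W);z=W[...,2]
print([(r,round(1000*c[r,325,0]),round(1000*float(z[r,325]))) for r in range(110,200,6)],manip.state()["contact_force"])
```

```text
Traceback (most recent call last):
  File "h.py", line 39, in cover
    r=[q for q in models.regions_of("wrist","cover_fin") if abs(np.nanmedian(L[q["mask"]][:,1]))<.03 and abs(np.nanmedian(L[q["mask"]][:,2])-.02)<.06][0]
      ~~~~~~~~~~~~~~~~~~~~~~~~~~~~~~~~~~~~~~~~~~~~~~~~~~~~~~~~~~~~~~~~~~~~~~~~~~~~~~~~~~~~~~~~~~~~~~~~~~~~~~~~~~~~~~~~~~~~~~~~~~~~~~~~~~~~~~~~~~~~~~~~^^^
IndexError: list index out of range
```

>>> servo_tool(
  motion=[-1, 0.03, 0, 0.02, 0, -1, 0.06, 0, 0.035, 0, -1, 0.09, 0, 0.05, 0, -1, 0.115, 0, 0.055, 0, -1, 0.115, 0, 0.055, 0],
)

```text
time: 15.68
tool_pos: [0.6232, -0.0148, 0.0644]
tool_rot: [-0.0, -0.129, 0.992, 0.0]
contact_force: [0.1, 0.3, -0.8]
gripper_width: 0.57
grasp_force: 62.6
```

Run:
```python
from h import *
s=manip.state();print(cas(s["tool_pos"]),s["tool_pos"],s["contact_force"])
im,d,W=grab("wrist");save(im,"w5.png");c=cas(W);z=W[...,2]
print([(r,round(1000*c[r,325,0]),round(1000*float(z[r,325]))) for r in range(80,230,6)])
```

```text
[-0.08575439  0.02415738] [ 0.623219   -0.01479631  0.06443827] [ 0.09552507  0.27473348 -0.8212857 ]
[(80, -180, 0), (86, -177, -1), (92, -173, 0), (98, -169, -1), (104, -165, 1), (110, -161, 0), (116, -157, 0), (122, -153, 0), (128, -148, 1), (134, -148, 74), (140, -146, 76), (146, -143, 76), (152, -140, 76), (158, -137, 76), (164, -130, 48), (170, -127, 49), (176, -123, 48), (182, -118, 40), (188, -114, 39), (194, -111, 42), (200, -108, 44), (206, -104, 46), (212, -101, 48), (218, -98, 50), (224, -95, 51)]
```

View pics/w5.png

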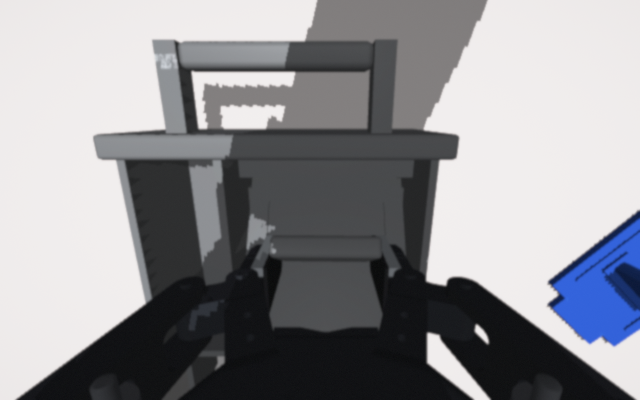

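The tongue is under the lip: the plate's top is at z 34 mm at the lip edge, and the underside of the lip is at 42 mm. I'll lower onto the ledge and release with limited opening so the rear end swings down.

>>> servo_tool(
  motion=[-1, 0.005, 0, 0.025, 0, -1, 0.005, 0, 0.025, 0, -1, 0.005, 0, 0.025, 0],
)

```text
time: 16.1
tool_pos: [0.623, -0.015, 0.0617]
tool_rot: [-0.0, -0.129, 0.992, -0.0]
contact_force: [-0.3, -0.2, 1.3]
gripper_width: 0.569
grasp_force: 62.9
```

>>> servo_tool(
  motion=[0.4, 0, 0, 0, 0, 0.4, 0, 0, 0, 0, 0.4, 0, 0, 0, 0, 0.4, 0, 0, 0, 0],
)

```text
time: 16.6
tool_pos: [0.6229, -0.0149, 0.0615]
tool_rot: [0.0, -0.129, 0.992, 0.0]
contact_force: [-0.7, -0.2, 0.8]
gripper_width: 0.699
grasp_force: 0.0
```

>>> servo_tool(
  motion=[0.4, 0, 0, -0.3, 0, 0.4, 0, 0, -0.7, 0, 0.4, 0, 0, -0.9, 0, 0.4, 0, 0, -0.9, 0],
)

```text
time: 17.1
tool_pos: [0.6246, -0.0151, 0.1726]
tool_rot: [0.003, -0.129, 0.992, -0.001]
contact_force: [0.1, -1.1, -0.5]
gripper_width: 0.696
grasp_force: 0.0
```

Run:
```python
from h import *
s=manip.state();print(s["time"],cas(s["tool_pos"]),s["tool_pos"],s["contact_force"])
im,d,W=grab("wrist");save(im,"w6.png");c=cas(W);z=W[...,2]
for col in (280,325,365):print(col,[(r,round(1000*c[r,col,0]),round(1000*float(z[r,col]))) for r in range(40,260,6)])
```

```text
17.1 [-0.08446704  0.02350973] [ 0.62462924 -0.01509289  0.17256747] [ 0.05133775 -1.05933127 -0.49958788]
280 [(40, -228, -2), (46, -223, -1), (52, -217, 1), (58, -212, 1), (64, -206, 0), (70, -200, 0), (76, -186, 67), (82, -182, 69), (88, -178, 62), (94, -177, 1), (100, -171, 0), (106, -165, 0), (112, -159, 1), (118, -153, -1), (124, -149, 73), (130, -144, 76), (136, -139, 76), (142, -131, 47), (148, -126, 48), (154, -116, 13), (160, -112, 32), (166, -106, 30), (172, -100, 32), (178, -93, 32), (184, -87, 31), (190, -80, 31), (196, -74, 31), (202, -68, 32), (208, -61, 32), (214, -54, 31), (220, -48, 33), (226, -41, 33), (232, -35, 36), (238, -29, 37), (244, -25, 44), (250, -24, 57), (256, -25, 70)]
325 [(40, -228, 0), (46, -223, 0), (52, -217, -1), (58, -212, 0), (64, -206, 0), (70, -200, 0), (76, -186, 67), (82, -182, 67), (88, -178, 61), (94, -177, 1), (100, -171, -1), (106, -165, -1), (112, -159, -1), (118, -153, 1), (124, -149, 74), (130, -144, 74), (136, -139, 75), (142, -131, 47), (148, -126, 48), (154, -119, 38), (160, -113, 39), (166, -107, 38), (172, -101, 37), (178, -95, 38), (184, -89, 38), (190, -83, 40), (196, -81, 54), (202, -81, 74), (208, -76, 78), (214, -56, 38), (220, -50, 38), (226, -43, 38), (232, -36, 37), (238, -25, 30), (244, -25, 45), (250, -25, 59), (256, -25, 70)]
365 [(40, -228, 1), (46, -223, 0), (52, -217, 1), (58, -212, 0), (64, -206, 0), (70, -201, -1), (76, -186, 66), (82, -182, 67), (88, -177, 66), (94, -172, 67), (100, -171, 0), (106, -165, -1), (112, -159, 1), (118, -153, -1), (124, -149, 74), (130, -144, 75), (136, -139, 76), (142, -132, 48), (148, -126, 49), (154, -119, 38), (160, -113, 39), (166, -107, 38), (172, -101, 37), (178, -95, 38), (184, -89, 37), (190, -83, 38), (196, -76, 38), (202, -70, 38), (208, -63, 38), (214, -57, 39), (220, -50, 38), (226, -43, 38), (232, -37, 40), (238, -27, 33), (244, -25, 44), (250, -25, 58), (256, -25, 70)]
```

View pics/w6.png

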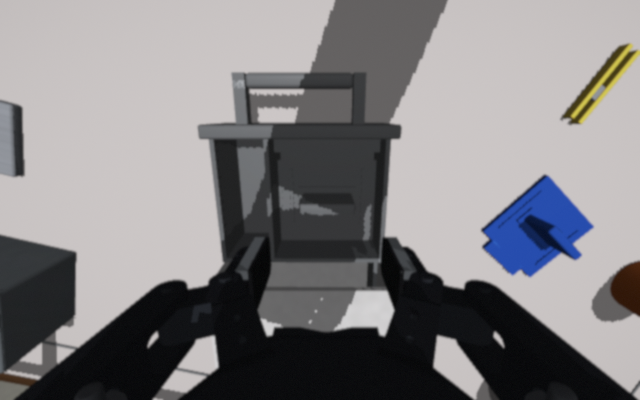

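The view shows the cover lying flat (z 38 mm all over), the fin at (327,200) and the tongue edge under the lip. I'll check that the drawer hasn't shifted since it was at its stop, and that the bystanders are unmoved.

Run:
```python
from h import *
im,d,W=grab("wrist")
def rows(W):
    c=cas(W);z=W[...,2]
    b=c[(abs(c[...,1])<.035)&(z>.062)&(z<.072)&(c[...,0]<-.165)&(c[...,0]>-.2)]
    p=c[(abs(c[...,1])<.06)&(z>.07)&(z<.082)&(c[...,0]<-.12)&(c[...,0]>-.16)]
    print("bar",np.percentile(b[:,0],[2,50,98]).round(4),"panel",np.percentile(p[:,0],[2,50,98]).round(4))
rows(np.load("w3.npz")["W"]);rows(W)
im2,d2,W2=grab("top");D=np.load("top.npz")
df=(cv2.absdiff(cv2.GaussianBlur(im2,(3,3),0),cv2.GaussianBlur(D["im"],(3,3),0)).max(2)>45).astype(np.uint8)
n,l,st,ce=cv2.connectedComponentsWithStats(df);print([(ce[i].round().tolist(),int(st[i,4])) for i in range(1,n) if st[i,4]>12])
save(im2,"top2.png",k=1.25)
```

```text
bar [-0.1889 -0.183  -0.1777] panel [-0.148  -0.142  -0.1266]
bar [-0.1895 -0.1837 -0.178 ] panel [-0.1486 -0.143  -0.1272]
[([324.0, 244.0], 9628), ([363.0, 153.0], 73), ([233.0, 236.0], 844), ([192.0, 313.0], 4775), ([349.0, 342.0], 183), ([65.0, 374.0], 4013), ([269.0, 379.0], 2262), ([363.0, 363.0], 99), ([312.0, 384.0], 175)]
```

View pics/top2.png

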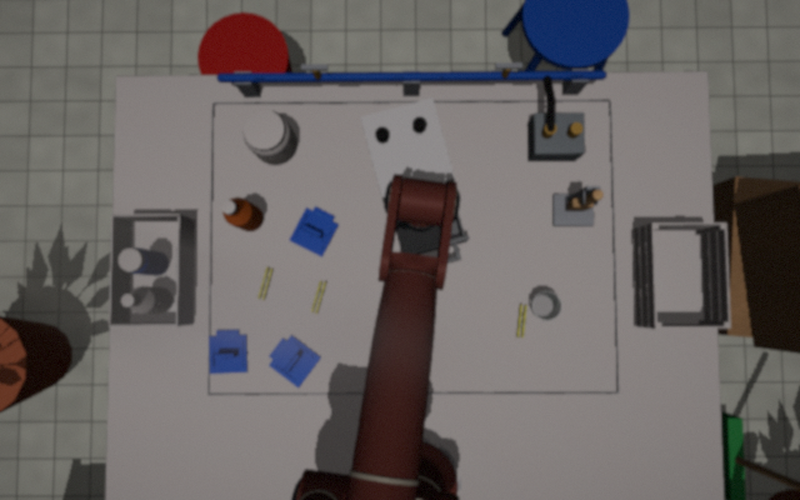

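The top view shows the pegs at (265,283) and (320,297), and the bottle, cup and brush, all where they were. The drawer reads the same as it did at its stop, and the gripper is clear.

```bash
python3 -c "
from plant import job_done
print(job_done())"
```

```text
the job is handed in; nothing more can be done
None
```

The drawer is out at its stop, the grey cover lies flat on its ledges with its tongue under the lip, and the gripper is open and clear. In the last pictures nothing else had moved, though the arm hid the soap box. I handed the job in at about 17 s and got no verdict back.

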